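Load the test card under the carrier's sprung clips

TASK

Take the grooved test card with the upright grip bar out of the tray, lay it flat on the carrier's deck between the guides, grooved end towards the clips, and slide it gently under the two sprung clips so that the card itself lifts them, until it is fully home at the end stop and both clips have snapped down into its groove. Do not ram the stop or press hard while sliding, keep the gripper itself off the carrier and its clips, leave the plain card and everything else where it is, then let go and move clear.

Things in the scene. Friction and masses are not known exactly. Their poses are not given: they have to be found in the camera images.
- test_card: The grooved inspection test card: a clear plastic plate 150 (x) x 60 (y) x 8 mm thick, about 85 g. A groove crosses its full width, 5 deep, from x = +10 to +30 mm. Origin at the centre of the plate's underside; x towards the leading (grooved) end, z up. It starts flat in the tray, its grip-bar end towards the robot.
- grip_bar (a point): Middle of the top edge of the test card's upright white grip bar, at x = -62, z = 48 mm of the card. The bar is 12 thick (card x) x 40 wide (card y) and stands 40 above the plate's top. Card axes.
- plain_card: Another card, not to be used: clear plate 105 x 60 x 8 mm with no groove and a round white knob of 24 diameter, 26 tall, at x = -30 mm. Origin at the centre of its underside. Lies beside the test card in the tray, on either side of it.
- tray: Low white fixed tray 220 (x) x 190 (y) mm, floor 4 thick, rim 9 high in all. Origin under its centre. It may be to the left or the right of the carrier.
- carrier: Card carrier, fixed to the table: flat grey deck 290 (x, from -150 to +140) x 110 (y) mm, its top at z = 25 mm. Origin on the table; +x (away from the robot) is the way the card slides in, card x along carrier x. A clip head at the +x end of the deck carries the end stop and two sprung clips at y = +-18 mm, each 14 wide.
- guide_mouth (a point): Deck top at the middle of the guides' straight entry, carrier x = -90, y = 0, z = 25 mm. Two aluminium guides 6 high run from here to carrier x = +55 with inner faces at y = +-34 mm (4 mm play each side of the card); before here they flare open over 33 mm. Carrier axes.
- stop_middle (a point): Deck top at the middle setting of the end stop (10 mm high), carrier x = 85 mm. The clip head with stop and clips is clamped up to 22 mm either way of this along x, differently each time, and this point does not show it: the rigid stop face is at x = 85 +- 22, so the card is home with its origin at carrier x = 10 +- 22 mm. Carrier axes.
- lips_middle (a point): Where the clips' upturned lips begin at the middle setting: 73 mm before the stop, 16 over the deck. They slope down to noses 50 mm before the stop, 3.5 over the deck. The card's edge rides them up (both resist with about 3 to 9 N in all); within about 2 mm of the stop the noses drop into the groove, locking it. Clips and head stay below 27 mm over the deck.
- clip_left (a joint): Joint of the left sprung clip (at carrier y = +18 mm), rad: 0 = down (at rest on an empty deck, and also when snapped into the groove), about 0.07 = riding on top of the card's plate. Its spring presses its nose down with about 1.5 N (down) to 2.5 N (riding).
- clip_right (a joint): Joint of the right sprung clip (at carrier y = -18 mm), rad: 0 = down (at rest on an empty deck, and also when snapped into the groove), about 0.07 = riding on top of the card's plate. Its spring presses its nose down with about 1.5 N (down) to 2.5 N (riding).
- tape_roll: Bystander: cardboard-coloured ring standing on its flat end, 64 outside diameter, 25 high; origin under its centre (mm).
- spatula: Bystander: lying spatula with a blue handle, about 250 long; origin on the table under it (mm).
- weight: Bystander: steel check weight, upright cylinder 38 diameter, 45 high; origin under its centre (mm).
- cup: Bystander: open steel cup, 72 diameter, 70 high; origin under its centre (mm).
Not all that is in view belongs to the job. What is shaped like the test_card but red is not meant.

How it is judged:
On the way, in this order (a step that is already met when the one before it is completed fails the run):
1. the test card is lifted clear out of the tray (height (world z) of test_card above 0.04 m), for 0.1 s.
2. the test card lies on the deck and both clips ride up on it (z of test_card in the frame of carrier between 0.02 and 0.029 m and value of joint each of clip_left, clip_right above 0.04 rad and x of test_card in the frame of carrier between -0.07 and 0.034 m), for 0.1 s.
At the end, for the whole second after the job is handed in: The test card lies flat (3 mm, 0.05 rad) and at rest on the deck between the guides: origin at carrier x = -16 to 36 mm, within 6 mm of its middle, yaw within 0.08 rad, and both clips are snapped down in its groove (both clip joints below 0.02 rad) (x of test_card in the frame of carrier between -0.016 and 0.036 m and y of test_card in the frame of carrier between -0.006 and 0.006 m and z of test_card in the frame of carrier between 0.022 and 0.028 m and value of joint each of clip_left, clip_right below 0.02 rad and angle between the x axis of test_card and the x axis of carrier, either way round below 0.08 rad and angle between test_card's own z axis and vertical below 0.05 rad and linear speed of test_card below 0.01 m/s); the robot touches nothing.
It fails at once if the card, while being slid in, is pressed or jammed against the carrier with more than 45 N (contact force between test_card and carrier above 45 N and x of test_card in the frame of carrier above -0.07 m).
It fails at once if after the clips have snapped down, the card is rammed against the end stop (carrier) with more than 25 N (contact force between test_card and carrier above 25 N and x of test_card in the frame of carrier above -0.016 m and value of joint each of clip_left, clip_right below 0.02 rad).
It fails at once if the gripper itself pushes on the carrier or its clips with more than 4 N (contact force between the fingers and carrier above 4 N).
It fails at once if the plain card is moved by more than 15 mm (distance of plain_card from where it was at the start of the episode above 0.015 m).
It fails at once if any bystander is moved by more than 20 mm (distance of any of tape_roll, spatula, weight, cup from where it was at the start of the episode above 0.02 m).
It also fails if it takes over 64 s, if anything falls off the work surface, if the arm or the gripper's body presses on something with over 40 N, if the wrist force passes 120 N, or if a joint passes its speed limit or range.

ROBOT

A 6-joint arm with a two-finger parallel gripper is mounted at the origin on the work surface. World frame = base frame: x ahead of the robot, y to its left, z up, the work surface at z = 0. Lengths are in m, angles in rad, forces in N, time in s.
With the tool pointing down it reaches from about 0.25 to 0.8 m from the base axis. Payload 8.5 kg.
Tool frame: the origin (TCP) lies midway between the tips of the shut fingers; the grasp point (between the pads) lies 19 mm behind it; z points along the fingers, y is the line along which they close (so a half turn about z gives the same grasp; the last joint's range is limited). The gripper opens to 85 mm and grips with 20 to 120 N. Pads are 22 mm wide; open, the fingers measure 114 mm over their backs; the gripper's body (76 mm by 85 mm) begins 54 mm behind the grasp point. The pads swing forward as they close: fully open they stand 13 mm farther back than shut.
Start: joints at [-1.219, 0.238, -0.013, 1.319, 0, 1.571], TCP at [0.181, -0.493, 0.201] pointing down, gripper open.
Joint ranges: [-2.66, 2.66], [-1.03, 1.9], [-1.14, 1.46], [-1.82, 2.27], [-1.45, 1.34], [-3.14, 3.14]. Speed limits (rad/s): [2.22, 2.22, 2.79, 3.14, 3.14, 3.14].

INTERFACE

Orientations are given as a 3x3 rotation matrix whose columns are the frame's x, y, z axes.
In Python, from plant import bot, imaging gives the robot as it stands. The module is installed in compiled form; this text tells all that it offers.
- The arm moves only by the shell command python3 -m crank 'ROWS' [FORCE]. ROWS is JSON, one flat list of numbers, 7 for each row, row after row: the shift along the tool's x, y, z in m, then the turn, a rotation vector about the tool's x, y, z in rad, then the gripper command: -1 is fully open, 1 is shut, values between are in proportion. A call has exactly 8 rows; each row shifts and turns the commanded pose from where the row before left it, along the tool's axes as they then stand; what a row does not reach is not made up. A row lasts 1/12 s, in which the tool goes at most 41.7 mm and 7.16 degrees, less where a joint would pass 70% of its speed; a pose out of reach is approached as far as the arm can. A call is refused whole if a number of a shift passes 0.0417 or a number of a turn 0.125, either way. A call with a gripper value outside its range is refused whole. The fingers move at their own pace and stop on an object; FORCE is the grip in N (left out, the last holds). Time passes only in rows, so rows that do not move let the fingers close, or fill a call up. It gives the time, the measured TCP pose, the force, the opening and the grip force at its end, in the units of the state.
- bot.sense(): the state, without advancing time (a new reading comes with each control period).
- imaging.grab_frame(name): name is "scene" or "top" or "wrist"; returns the picture (480x640x3 uint8, red, green, blue); there is no depth.
- imaging.calibration(name): a dict with "camera_matrix" (3x3 intrinsics, pixels), "rvec" (rotation vector, rad) and "tvec" (3), from world to camera coordinates, as OpenCV has them. Camera axes: x right, y down, z forward; pixel columns grow to the right and rows downward; lengths in m; the calibration is good to about 2 mm. The wrist camera is an equidistant fisheye: a pixel r from the principal point sees the ray r / f radians off the axis. A picture is of the moment at which its call begins: read the wrist's pose just before it. calibration takes no time and is no camera call; for the wrist camera it gives the pose at the moment of the call.
- bot.sign_off(): hands the job in; it is judged then, once.
The state is a dict: "time": time; "q": joint angles; "qvel": joint speeds; "tau": joint torques, N m; "position": TCP position; "eef_rot": TCP orientation; "force": force on the tool from outside, world axes, zero at the start; "wrist_torque": the same for the moment, N m; "finger_gap": opening from 0.0 (shut) to 1.0 (fully open); "grasp_force": force on a finger pad.
Only numpy, scipy, OpenCV 4.12 (cv2) and the standard library are available. Lean on these libraries where they do the work, as an engineer would, in place of code of your own. Each camera call takes 0.05 s, during which the arm holds its last target. There are 200 camera calls.

## Working session

There is one attempt and no reset: what is moved stays moved. The work goes in short steps, Python scripts to look and compute and a shell command to move; the robot and the scene stay as the last step left them, time stands still between calls to the robot, and variables do not carry over. Pictures are saved under pics/ and viewed, at most 10 in all, crops included, and the job is handed in when it is done.

```bash
mkdir -p pics; python3 - <<'E'
from plant import bot, imaging
import cv2,numpy as np
s=bot.sense();print(s['time'],s['position'],s['eef_rot'],s['finger_gap'])
for n in ("scene","top"):
    im=imaging.grab_frame(n);cv2.imwrite(f'pics/{n}0.png',im[...,::-1]);c=imaging.calibration(n)
    R=cv2.Rodrigues(np.array(c['rvec']))[0];print(n,np.round(c['camera_matrix'],1).tolist(),(-R.T@np.array(c['tvec']).ravel()).round(3),R.round(2).tolist())
E
```

```text
0.0 [ 0.18074625 -0.4924008   0.20048395] [[ 9.38752375e-01  3.44592146e-01 -4.80686973e-04]
 [ 3.44592481e-01 -9.38751413e-01  1.34432631e-03]
 [ 1.19987120e-05 -1.42763063e-03 -9.99998981e-01]] 0.9971010120901425
scene [[450.2, 0.0, 322.6], [0.0, 450.2, 241.1], [0.0, 0.0, 1.0]] [ 0.945 -0.424  0.802] [[0.74, 0.67, 0.01], [0.53, -0.57, -0.63], [-0.42, 0.48, -0.78]]
top [[540.0, 0.0, 330.8], [0.0, 540.0, 247.6], [0.0, 0.0, 1.0]] [ 0.272 -0.002  1.507] [[0.1, -1.0, 0.01], [-0.97, -0.1, -0.2], [0.2, 0.02, -0.98]]
```

View pics/top0.png

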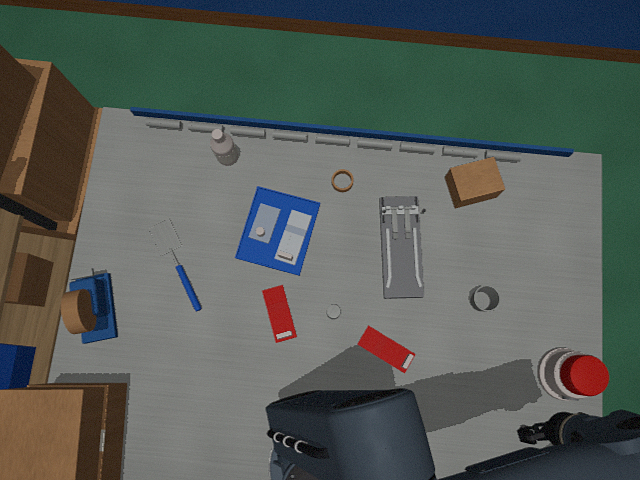

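View pics/scene0.png

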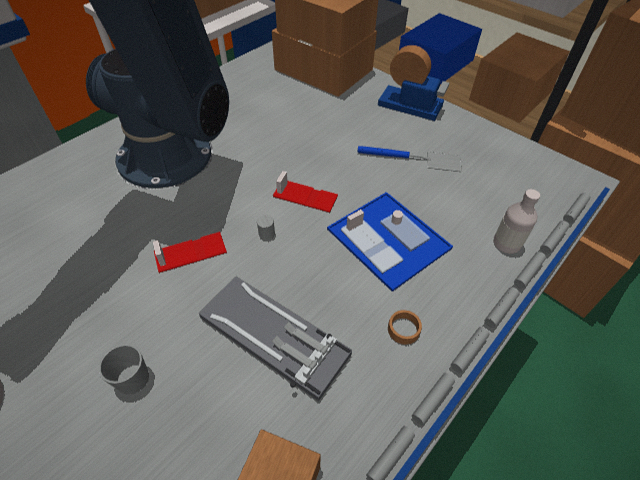

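Candidates: clear card with white bar in the tray, top (292,236). Clear card with round knob at (263,224) is the plain card. Red cards at (280,313) and (386,349) are decoys. The first fits: upright bar and groove, in the tray. I'll confirm it with a crop.

```bash
cat > h.py <<'E'
import numpy as np,cv2
from plant import bot,imaging
def ray(n,uv,c=None):
    c=c or imaging.calibration(n);K=np.array(c['camera_matrix'],float);R=cv2.Rodrigues(np.array(c['rvec'],float))[0]
    o=-R.T@np.array(c['tvec'],float).ravel()
    p=(np.atleast_2d(uv)-K[:2,2])/K[[0,1],[0,1]]
    if n=='wrist':
        r=np.linalg.norm(p,axis=1)[:,None]; d=np.hstack([p/np.maximum(r,1e-9)*np.sin(r),np.cos(r)])
    else: d=np.hstack([p,np.ones((len(p),1))])
    return o,d@R
def plane(n,uv,z,c=None):
    o,d=ray(n,uv,c); return o+d*((z-o[2])/d[:,2])[:,None]
E
python3 - <<'E'
import cv2,numpy as np
im=cv2.imread('pics/top0.png')
a=cv2.resize(im[180:280,230:330],(400,400),interpolation=cv2.INTER_CUBIC)
b=cv2.resize(im[190:305,350:450],(400,460),interpolation=cv2.INTER_CUBIC)[:400+60]
o=np.zeros((460,800,3),np.uint8);o[:400,:400]=a;o[:,400:]=b;cv2.imwrite('pics/crop1.png',o)
E
```

```text
(no output)
```

View pics/crop1.png

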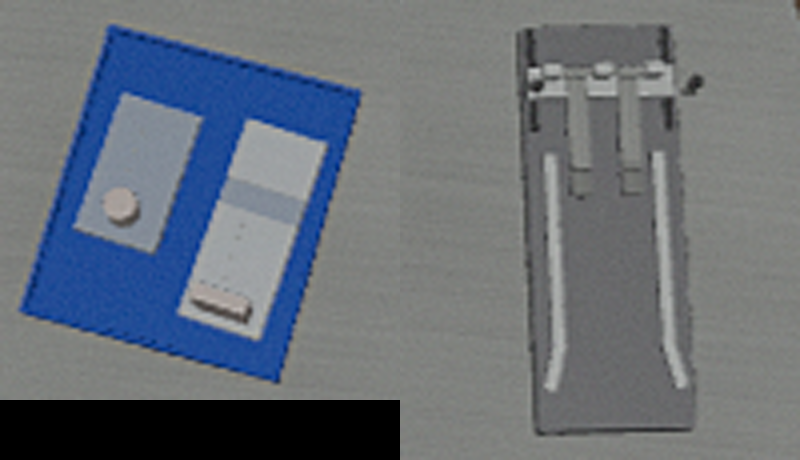

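The crop confirms it: the test card is at crop (252,230) with its groove band at (262,200) and bar at (222,300). The plain card with the knob is at (140,170), and the carrier deck fills the right panel.

```bash
python3 - <<'E'
from h import *
def pts(l,ox,oy,sx=0): return [((x-sx)/4+ox-.375,y/4+oy-.375) for x,y in l]
card=plane('top',pts([(245,120),(327,142),(262,340),(178,315)],230,180),.012)
print('card',card.round(4).tolist());
def frame(P): # TL TR BR BL far/near
    f=(P[0]+P[1])/2;n=(P[2]+P[3])/2;d=f-n;return P.mean(0).round(4),np.linalg.norm(d[:2]),np.linalg.norm(P[0]-P[1]),np.arctan2(d[1],d[0])
print(frame(card))
deck=plane('top',pts([(517,27),(676,25),(694,428),(536,431)],350,190,400),.025)
print('deck',deck.round(4).tolist(),frame(deck))
g=plane('top',pts([(553,153),(659,152),(669,348),(560,346)],350,190,400),.031);print('guides',frame(g))
bar=plane('top',pts([(194,283),(252,298),(249,309),(192,296)],230,180),.052);print('bar',frame(bar),bar.round(4).tolist())
kn=plane('top',pts([(120,203)],230,180),.038);print('knob',kn)
st=plane('top',pts([(530,96),(674,96)],350,190,400),.035);print('stop',st)
E
```

```text
card [[0.6813, 0.1466, 0.012], [0.671, 0.0864, 0.012], [0.5235, 0.1164, 0.012], [0.5353, 0.1772, 0.012]]
(array([0.6028, 0.1316, 0.012 ]), np.float64(0.14987747126161813), np.float64(0.06109802099156331), np.float64(-0.20360797584273413))
deck [[0.7422, -0.1005, 0.025], [0.7552, -0.2136, 0.025], [0.4679, -0.2452, 0.025], [0.4549, -0.1371, 0.025]] (array([ 0.6051, -0.1741,  0.025 ]), np.float64(0.28932693012147753), np.float64(0.11385341802871933), np.float64(0.11814477960178837))
guides (array([ 0.5862, -0.1779,  0.031 ]), np.float64(0.13826956458081294), np.float64(0.07466034504871871), np.float64(0.11566677298080635))
bar (array([0.5441, 0.1441, 0.052 ]), np.float64(0.00853507655586257), np.float64(0.041315436967829924), np.float64(-0.08495953010744554)) [[0.5516, 0.1642, 0.052], [0.5451, 0.1234, 0.052], [0.5373, 0.1245, 0.052], [0.5424, 0.1644, 0.052]]
knob [[0.60568455 0.22398332 0.038     ]]
stop [[ 0.68940668 -0.11310938  0.035     ]
 [ 0.6996701  -0.21426442  0.035     ]]
```

```bash

python3 -m crank '[0,0,0,0,0,-0.125,-1, 0,0,0,0,0,-0.125,-1, 0,0,0,0,0,-0.125,-1, 0,0,0,0,0,-0.125,-1, 0,0,0,0,0,-0.125,-1, 0,0,0,0,0,-0.125,-1, 0,0,0,0,0,-0.125,-1, 0,0,0,0,0,-0.125,-1]' 60
for i in 1 2 3; do python3 -m crank '[0.0292,0.0089,0,0,0,0,-1, 0.0292,0.0089,0,0,0,0,-1, 0.0292,0.0089,0,0,0,0,-1, 0.0292,0.0089,0,0,0,0,-1, 0.0292,0.0089,0,0,0,0,-1, 0.0292,0.0089,0,0,0,0,-1, 0.0292,0.0089,0,0,0,0,-1, 0.0292,0.0089,0,0,0,0,-1]'; done
python3 - <<'E'
from h import *
s=bot.sense();print(s['time'],s['position'],s['eef_rot'],s['force'],s['q'])
c=imaging.calibration('wrist');im=imaging.grab_frame('wrist');cv2.imwrite('pics/w1.png',im[...,::-1])
import pickle;pickle.dump(c,open('w1.pkl','wb'))
E
```

```text
time: 0.77
position: [0.1808, -0.4926, 0.2007]
eef_rot: [[0.211, 0.977, -0.0], [0.977, -0.211, 0.001], [0.001, -0.0, -1.0]]
force: [-0.4, -0.4, -0.2]
finger_gap: 0.999
grasp_force: 0.0
time: 1.43
position: [0.3014, -0.2788, 0.2009]
eef_rot: [[0.218, 0.976, -0.0], [0.976, -0.218, 0.0], [0.0, -0.0, -1.0]]
force: [0.3, -0.1, 0.4]
finger_gap: 1.003
grasp_force: 0.0
time: 2.1
position: [0.4217, -0.0662, 0.201]
eef_rot: [[0.217, 0.976, -0.0], [0.976, -0.217, 0.0], [0.0, -0.0, -1.0]]
force: [0.0, -1.1, -0.4]
finger_gap: 1.0
grasp_force: 0.0
time: 2.77
position: [0.5419, 0.1463, 0.2007]
eef_rot: [[0.217, 0.976, -0.001], [0.976, -0.217, -0.0], [-0.0, -0.001, -1.0]]
force: [0.8, 0.4, -0.6]
finger_gap: 0.998
grasp_force: 0.0
2.7667 [0.54193438 0.14633444 0.20074051] [[ 2.17039863e-01  9.76162496e-01 -6.92437314e-04]
 [ 9.76162712e-01 -2.17039976e-01 -9.25253208e-05]
 [-2.40606326e-04 -6.55849803e-04 -9.99999756e-01]] [ 0.78322213  0.44715165 -0.5940688 ] [2.63678022e-01 3.01656925e-01 7.38785564e-02 1.34371058e+00
 9.11447076e-05 2.05325542e+00]
```

View pics/w1.png

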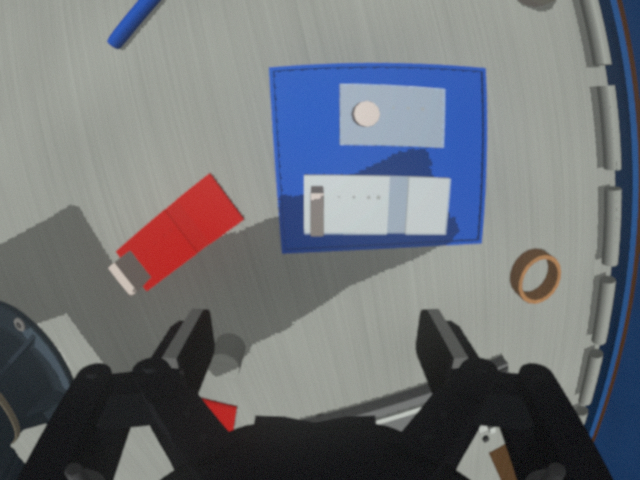

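The wrist view shows the test card at (376,205), its bar at (317,210) and the plain card's knob at (366,113). I'll refine the card pose from this view.

```bash
python3 - <<'E'
from h import *
import pickle;c=pickle.load(open('w1.pkl','rb'))
P=plane('wrist',[(304,174),(451,178),(448,235),(303,234)],.012,c)
print(P.round(4).tolist(),P.mean(0));d=(P[1]+P[2]-P[0]-P[3])/2;print(np.linalg.norm(d),np.linalg.norm(P[0]-P[3]),np.arctan2(d[1],d[0]))
im=cv2.imread('pics/w1.png');hsv=cv2.cvtColor(im,cv2.COLOR_BGR2HSV)
roi=im[165:245,290:465].astype(int);m=((roi[...,0]-roi[...,2])<75).astype(np.uint8)
cs=max(cv2.findContours(m,0,2)[0],key=cv2.contourArea);b=cv2.boxPoints(cv2.minAreaRect(cs))+[290,165]
P=plane('wrist',b,.012,c);print(b.round(1).tolist(),P.round(4).tolist(),P.mean(0))
B=plane('wrist',[(311,186),(323,186),(323,196),(311,236)],.052,c);print(B.round(4).tolist())
cv2.imwrite('pics/c2.png',cv2.resize(im[165:245,290:465],None,fx=4,fy=4,interpolation=cv2.INTER_CUBIC))
E
```

```text
[[0.5384, 0.1802, 0.012], [0.684, 0.1467, 0.012], [0.6731, 0.0868, 0.012], [0.5236, 0.1208, 0.012]] [0.60474821 0.13360664 0.012     ]
0.15133723983717895 0.06124040575541697 -0.22478077620463546
[[290.0, 165.0], [456.0, 165.0], [456.0, 244.0], [290.0, 244.0]] [[0.5271, 0.1919, 0.012], [0.6914, 0.1591, 0.012], [0.6812, 0.0746, 0.012], [0.5081, 0.1132, 0.012]] [0.60195543 0.13469555 0.012     ]
[[0.5443, 0.1736, 0.052], [0.5545, 0.1713, 0.052], [0.5526, 0.1626, 0.052], [0.5343, 0.129, 0.052]]
```

View pics/c2.png

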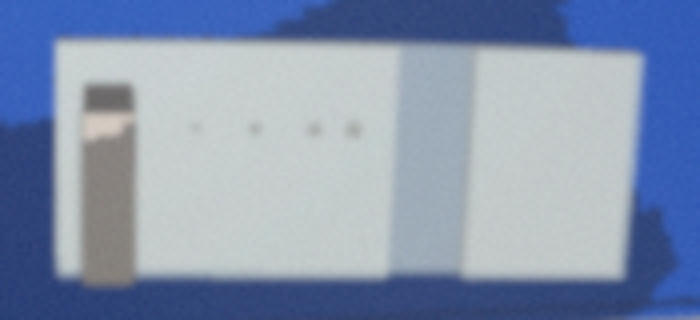

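The enlarged crop shows the card with its groove at (432,160) and the bar at (108,200). The bar's top face spans rows 110–285 and cols 83–134.

```bash
python3 - <<'E'
from h import *
import pickle;c=pickle.load(open('w1.pkl','rb'))
f=lambda l,z:plane('wrist',[(x/4+290-.375,y/4+165-.375) for x,y in l],z,c)
for n,l,z in(('plate',[(55,40),(643,50),(626,278),(57,276)],.012),('bar',[(83,111),(134,111),(134,285),(83,285)],.052)):
    P=f(l,z);d=(P[1]+P[2]-P[0]-P[3])/2;w=(P[0]+P[1]-P[2]-P[3])/2
    print(n,P.mean(0).round(4),np.linalg.norm(d),np.linalg.norm(w),np.arctan2(d[1],d[0]),np.arctan2(-w[0],w[1]))
R=cv2.Rodrigues(np.array(c['rvec']))[0];print(-R.T@np.array(c['tvec']).ravel())
E
```

```text
plate [0.6042 0.1342 0.012 ] 0.1496779710485425 0.06052131510288531 -0.21798463554226954 -0.21152196130437376
bar [0.5437 0.1475 0.052 ] 0.011341675174313734 0.03991740352952695 -0.21872931317402344 -0.21795760720489152
[0.55990331 0.22614451 0.37258218]
```

```bash

python3 -m crank '[0.0016,0.0015,0.0112,0,0,0,-1, 0,0,0.0112,0,0,0,-1, 0,0,0.0112,0,0,0,-1, 0,0,0.0112,0,0,0,-1, 0,0,0.0112,0,0,0,-1, 0,0,0.0112,0,0,0,-1, 0,0,0.0112,0,0,0,-1, 0,0,0.0112,0,0,0,-1]' 60
python3 -m crank '[0,0,0.0112,0,0,0,-1, 0,0,0.0112,0,0,0,-1, 0,0,0.0112,0,0,0,-1, 0,0,0.0112,0,0,0,-1, 0,0,0.0112,0,0,0,-1, 0,0,0.0112,0,0,0,-1, 0,0,0.0112,0,0,0,-1, 0,0,0.0112,0,0,0,-1]'
python3 -m crank '[0,0,0,0,0,0,1, 0,0,0,0,0,0,1, 0,0,0,0,0,0,1, 0,0,0,0,0,0,1, 0,0,0,0,0,0,1, 0,0,0,0,0,0,1, 0,0,0,0,0,0,1, 0,0,0,0,0,0,1]'

```

```text
time: 3.48
position: [0.5432, 0.146, 0.1106]
eef_rot: [[0.217, 0.976, -0.001], [0.976, -0.217, -0.0], [-0.0, -0.001, -1.0]]
force: [0.4, -0.1, -0.1]
finger_gap: 1.0
grasp_force: 0.0
time: 4.15
position: [0.5431, 0.1459, 0.0211]
eef_rot: [[0.217, 0.976, -0.001], [0.976, -0.217, -0.0], [-0.0, -0.001, -1.0]]
force: [-0.2, 1.0, 0.4]
finger_gap: 1.002
grasp_force: 0.0
time: 4.82
position: [0.5436, 0.1461, 0.0222]
eef_rot: [[0.217, 0.976, 0.0], [0.976, -0.217, 0.0], [0.0, 0.0, -1.0]]
force: [0.2, 0.5, 1.0]
finger_gap: -0.002
grasp_force: 0.0
```

The fingers shut fully with nothing between them, so I'll look.

```bash
python3 - <<'E'
from h import *
s=bot.sense();print(s['position'],s['finger_gap'])
w=imaging.grab_frame('wrist');sc=imaging.grab_frame('scene')
o=np.zeros((480,800,3),np.uint8);o[:,:400]=w[0:480,120:520];o[:400,400:]=cv2.resize(sc[150:300,310:460],(400,400));cv2.imwrite('pics/w3.png',o[...,::-1])
E
```

```text
[0.54355731 0.14613331 0.02218091] -0.0022256519891669098
```

View pics/w3.png

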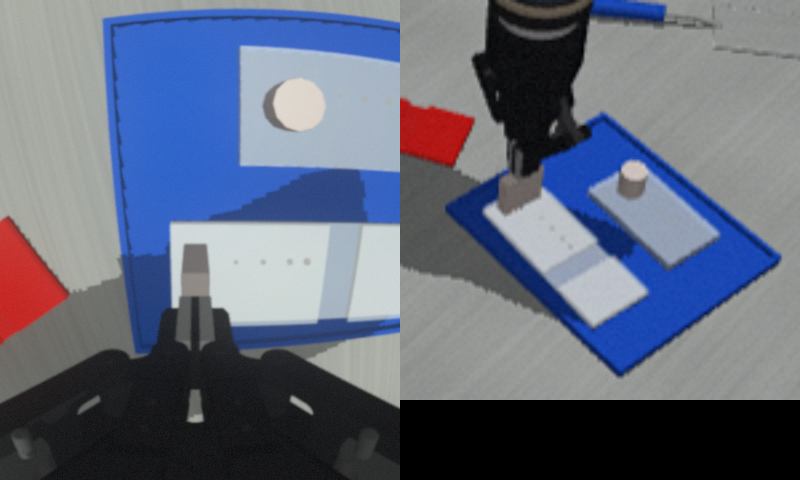

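```bash
python3 - <<'E'
from h import *
c=imaging.calibration('wrist');R=cv2.Rodrigues(np.array(c['rvec']))[0];print('cam',-R.T@np.array(c['tvec']).ravel(),R[2])
def proj(n,X):
    c=imaging.calibration(n);K=np.array(c['camera_matrix']);R=cv2.Rodrigues(np.array(c['rvec']))[0];p=R@X+np.array(c['tvec']).ravel()
    if n=='wrist':
        r=np.hypot(p[0],p[1]);t=np.arctan2(r,p[2]);return K[:2,2]+K[0,0]*t*p[:2]/r
    return (K@(p/p[2]))[:2]
s=bot.sense();T=np.array(s['position'])
for k in (0,.01,.02,.03,.04,.05):
    X=T-k*np.array(s['eef_rot'])[:,2];w=proj('wrist',X)-[120,0];q=(proj('scene',X)-[310,150])*400/150+[400,0];print(k,w.round(),q.round())
P=plane('wrist',[(171+120,223),(171+120,323)],.012);print('plate rear edge',P.round(4).tolist())
P=plane('wrist',[(182+120,272),(210+120,272)],.052);print('bar +y top edge',P.round(4).tolist())
E
```

```text
cam [0.56132854 0.22588462 0.19390872] [-0.06918078 -0.30571415 -0.9496067 ]
0 [195. 288.] [517. 193.]
0.01 [195. 297.] [518. 185.]
0.02 [195. 307.] [519. 178.]
0.03 [195. 318.] [520. 170.]
0.04 [195. 330.] [520. 162.]
0.05 [195. 343.] [521. 153.]
plate rear edge [[0.5385, 0.1798, 0.012], [0.5244, 0.1231, 0.012]]
bar +y top edge [[0.543, 0.1685, 0.052], [0.5543, 0.166, 0.052]]
```

Both views put the shut fingers inside the bar's outline with no grip force. I'll open and close again slowly to see whether contact registers.

```bash

python3 -m crank '[0,0,0,0,0,0,-1, 0,0,0,0,0,0,-1, 0,0,0,0,0,0,-1, 0,0,0,0,0,0,-1, 0,0,0,0,0,0,-1, 0,0,0,0,0,0,-1, 0,0,0,0,0,0,-1, 0,0,0,0,0,0,-1]' 40
python3 -m crank '[0,0,0,0,0,0,0, 0,0,0,0,0,0,0, 0,0,0,0,0,0,0.2, 0,0,0,0,0,0,0.4, 0,0,0,0,0,0,0.5, 0,0,0,0,0,0,0.6, 0,0,0,0,0,0,0.65, 0,0,0,0,0,0,0.65]'
python3 -m crank '[0,0,0,0,0,0,0.68, 0,0,0,0,0,0,0.7, 0,0,0,0,0,0,0.72, 0,0,0,0,0,0,0.74, 0,0,0,0,0,0,0.76, 0,0,0,0,0,0,0.78, 0,0,0,0,0,0,0.8, 0,0,0,0,0,0,0.8]'
python3 - <<'E'
from h import *
w=imaging.grab_frame('wrist');sc=imaging.grab_frame('scene')
o=np.zeros((480,800,3),np.uint8);o[:,:400]=w[0:480,120:520];o[:400,400:]=cv2.resize(sc[170:245,325:400],(400,400));cv2.imwrite('pics/w4.png',o[...,::-1])
E
```

```text
time: 5.58
position: [0.5434, 0.1461, 0.0219]
eef_rot: [[0.217, 0.976, -0.0], [0.976, -0.217, 0.0], [0.0, -0.0, -1.0]]
force: [-0.9, 0.9, -0.0]
finger_gap: 0.999
grasp_force: 0.0
time: 6.25
position: [0.5434, 0.1461, 0.0219]
eef_rot: [[0.217, 0.976, -0.0], [0.976, -0.217, 0.0], [0.0, -0.0, -1.0]]
force: [-0.2, 0.2, -0.4]
finger_gap: 0.174
grasp_force: 0.0
time: 6.92
position: [0.5437, 0.1461, 0.0221]
eef_rot: [[0.217, 0.976, 0.0], [0.976, -0.217, 0.0], [0.0, 0.0, -1.0]]
force: [0.2, -0.8, 3.3]
finger_gap: 0.102
grasp_force: 1.8
```

View pics/w4.png

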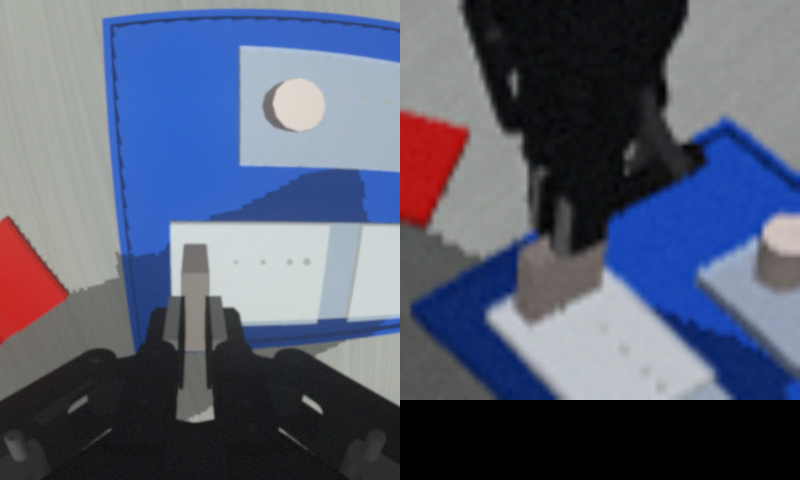

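The fingertips overlap only the top few mm of the bar: wrist tips at (175,297)/(213,297), about 18 mm higher than the reported TCP implies. The first grip therefore slipped off the top. I'll open, go 14 mm lower and close gently.

```bash

python3 -m crank '[0,0,0,0,0,0,0.3, 0,0,0,0,0,0,0.3, 0,0,0,0,0,0,0.3, 0,0,0.0035,0,0,0,0.3, 0,0,0.0035,0,0,0,0.3, 0,0,0.0035,0,0,0,0.3, 0,0,0.0035,0,0,0,0.3, 0,0,0,0,0,0,0.3]' 40
python3 -m crank '[0,0,0,0,0,0,0.5, 0,0,0,0,0,0,0.6, 0,0,0,0,0,0,0.65, 0,0,0,0,0,0,0.7, 0,0,0,0,0,0,0.75, 0,0,0,0,0,0,0.8, 0,0,0,0,0,0,0.9, 0,0,0,0,0,0,1]'
python3 -m crank '[0,0,0,0,0,0,1, 0,0,0,0,0,0,1, 0,0,0,0,0,0,1, 0,0,0,0,0,0,1, 0,0,0,0,0,0,1, 0,0,0,0,0,0,1, 0,0,0,0,0,0,1, 0,0,0,0,0,0,1]'
python3 - <<'E'
from h import *
w=imaging.grab_frame('wrist');sc=imaging.grab_frame('scene')
o=np.zeros((480,800,3),np.uint8);o[:,:400]=w[0:480,120:520];o[:400,400:]=cv2.resize(sc[170:245,325:400],(400,400));cv2.imwrite('pics/w5.png',o[...,::-1])
E
```

```text
time: 7.68
position: [0.5428, 0.1459, 0.0069]
eef_rot: [[0.217, 0.976, -0.001], [0.976, -0.217, -0.0], [-0.001, -0.001, -1.0]]
force: [-1.2, -0.2, -0.2]
finger_gap: 0.353
grasp_force: 0.0
time: 8.35
position: [0.5437, 0.1462, 0.0082]
eef_rot: [[0.217, 0.976, 0.001], [0.976, -0.217, 0.0], [0.0, 0.001, -1.0]]
force: [-2.0, 0.1, 4.2]
finger_gap: 0.132
grasp_force: 39.6
time: 9.02
position: [0.5437, 0.1462, 0.0082]
eef_rot: [[0.217, 0.976, 0.001], [0.976, -0.217, 0.0], [0.0, 0.001, -1.0]]
force: [-0.4, 0.5, 6.2]
finger_gap: 0.126
grasp_force: 39.8
```

View pics/w5.png

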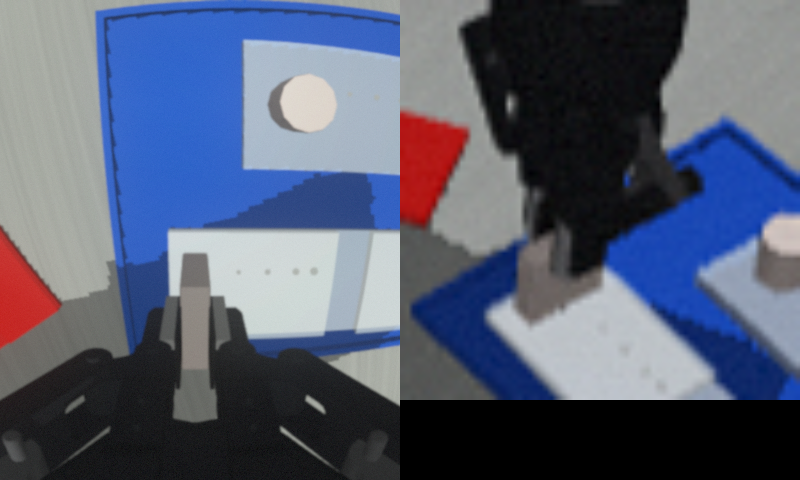

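Now it is gripped at 40 N, with the tips just above the plate. Next I'll lift, turn and carry it over the carrier entry.

```bash

python3 -m crank '[0,0,0,0,0,0,1, 0,0,-0.003,0,0,0,1, 0,0,-0.007,0,0,0,1, 0,0,-0.02,0,0,0,1, 0,0,-0.03,0,0,0,1, 0,0,-0.03,0,0,0,1, 0,0,-0.03,0,0,0,1, 0,0,0,0,0,0,1]' 80
python3 -m crank '[0,0,0,0,0,-0.112,1, 0,0,0,0,0,-0.112,1, 0,0,0,0,0,-0.112,1, -0.008,-0.0035,0,0,0,0,1, -0.0203,-0.0087,0,0,0,0,1, -0.0203,-0.0087,0,0,0,0,1, -0.0203,-0.0087,0,0,0,0,1, -0.0203,-0.0087,0,0,0,0,1]'
python3 -m crank '[-0.0203,-0.0087,0,0,0,0,1, -0.0203,-0.0087,0,0,0,0,1, -0.0203,-0.0087,0,0,0,0,1, -0.0203,-0.0087,0,0,0,0,1, -0.0203,-0.0087,0,0,0,0,1, -0.0203,-0.0087,0,0,0,0,1, -0.0203,-0.0087,0,0,0,0,1, -0.0203,-0.0087,0,0,0,0,1]'
python3 -m crank '[-0.0203,-0.0087,0,0,0,0,1, -0.0203,-0.0087,0,0,0,0,1, -0.0203,-0.0087,0,0,0,0,1, -0.0123,-0.0052,0,0,0,0,1, 0,0,0,0,0,0,1, 0,0,0,0,0,0,1, 0,0,0,0,0,0,1, 0,0,0,0,0,0,1]'
python3 - <<'E'
from h import *
import pickle
c=imaging.calibration('wrist');w=imaging.grab_frame('wrist');pickle.dump(c,open('w6.pkl','wb'));sc=imaging.grab_frame('scene')
cv2.imwrite('pics/w6full.png',w[...,::-1]);cv2.imwrite('pics/s6full.png',sc[...,::-1]);t=imaging.grab_frame('top');cv2.imwrite('pics/t6.png',t[...,::-1])
o=np.zeros((480,800,3),np.uint8);o[:,:500]=w[0:480,140:640];o[:300,500:]=cv2.resize(sc[190:400,170:380],(300,300));cv2.imwrite('pics/w6.png',o[...,::-1])
E
```

```text
time: 9.78
position: [0.5462, 0.1468, 0.1339]
eef_rot: [[0.217, 0.976, 0.008], [0.976, -0.217, 0.002], [0.004, 0.007, -1.0]]
force: [-0.3, 0.8, 0.2]
finger_gap: 0.115
grasp_force: 78.3
time: 10.45
position: [0.5148, 0.0517, 0.1277]
eef_rot: [[-0.113, 0.994, -0.001], [0.994, 0.113, -0.0], [-0.0, -0.001, -1.0]]
force: [0.2, -0.5, -0.1]
finger_gap: 0.118
grasp_force: 78.3
time: 11.12
position: [0.4645, -0.1176, 0.1278]
eef_rot: [[-0.112, 0.994, -0.001], [0.994, 0.112, 0.0], [0.0, -0.001, -1.0]]
force: [-0.6, -0.2, -0.3]
finger_gap: 0.112
grasp_force: 78.3
time: 11.78
position: [0.4431, -0.1921, 0.1279]
eef_rot: [[-0.116, 0.993, -0.0], [0.993, 0.116, 0.0], [0.0, -0.0, -1.0]]
force: [-0.2, 1.2, -0.9]
finger_gap: 0.112
grasp_force: 78.3
```

View pics/w6.png

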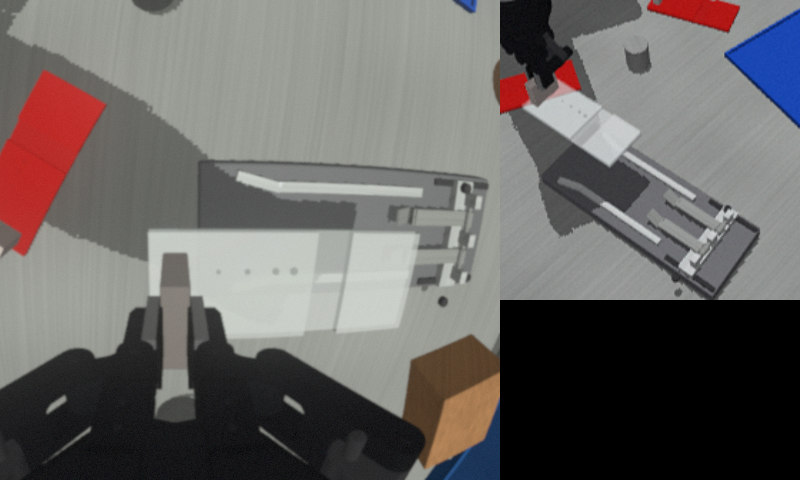

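The wrist and scene views show the card level over the deck entry: wrist card corners (148,231), (419,233), (400,328), left guide (282,187)–(422,192). I'll compare centre lines in the top camera, which has one calibration for both.

```bash
python3 - <<'E'
from h import *
import pickle
a=cv2.imread('pics/top0.png').astype(float).mean(2)
mid=[];sep=[]
for r in range(233,274):
    L=a[r,380:400].copy();Rr=a[r,408:422].copy()
    def cen(v,o):
        w=np.clip(v-np.median(v)-20,0,None);return (w*np.arange(len(v))).sum()/w.sum()+o if w.sum()>30 else np.nan
    l,q=cen(a[r,384:396],384),cen(a[r,408:424],408)
    mid.append(((l+q)/2,r));sep.append((l,q))
mid=np.array(mid);sep=np.array(sep);print(sep[::8].round(1).tolist())
k=~np.isnan(mid[:,0]);P=plane('top',mid[k],.031)
vx,vy,x0,y0=cv2.fitLine(P[:,:2].astype(np.float32),cv2.DIST_HUBER,0,.001,.001).ravel();s=np.sign(vx);vx*=s;vy*=s
n=np.array([-vy,vx]);print('carrier yaw',np.arctan2(vy,vx),'lat',n@[x0,y0],'residual',np.std(P[:,:2]@n))
# card held (white) in t6
t=cv2.imread('pics/t6.png').astype(float);d=np.abs(t-cv2.imread('pics/top0.png')).mean(2)
tb=t.mean(2)
for r in (240,250,258,262,266,270,275,280): print(r,tb[r,370:440].astype(int).tolist()[10:60])
# wrist: plate edges (w6 px +140)
c=pickle.load(open('w6.pkl','rb'));zt=.1279-.0082+.012
Q=plane('wrist',[(148+140,231),(419+140,233),(400+140,328)],zt,c);print(Q.round(4).tolist(),np.linalg.norm(Q[0]-Q[1]),np.linalg.norm(Q[1]-Q[2]))
D=plane('wrist',[(199+140,161),(488+140,180)],.025,c);print('deck left edge',D.round(4).tolist(),np.linalg.norm(D[0]-D[1]))
G=plane('wrist',[(282+140,183),(422+140,188),(282+140,192),(422+140,196)],.031,c);print('left guide',(G[:,:2]@n-n@[x0,y0]).round(4),'deck',(D[:,:2]@n-n@[x0,y0]).round(4),'card',(Q[:,:2]@n-n@[x0,y0]).round(4),'cardyaw',np.arctan2(*(Q[1]-Q[0])[[1,0]]))
E
```

```text
[[387.3, 415.7], [387.8, 416.0], [388.0, 415.6], [388.5, 415.9], [389.0, 416.4], [389.2, 417.0]]
carrier yaw 0.122815706 lat -0.24778527 residual 0.0004900625521704749
240 [142, 84, 99, 113, 109, 107, 122, 168, 178, 142, 110, 111, 111, 110, 110, 109, 108, 110, 113, 107, 109, 110, 111, 110, 112, 112, 113, 109, 113, 112, 111, 111, 104, 114, 165, 175, 151, 117, 106, 105, 106, 128, 132, 129, 128, 132, 138, 128, 65, 14]
250 [140, 86, 98, 114, 110, 111, 92, 165, 180, 157, 116, 104, 110, 113, 108, 157, 175, 174, 171, 171, 169, 170, 171, 172, 171, 172, 171, 170, 167, 171, 171, 171, 172, 169, 173, 176, 174, 176, 150, 113, 114, 97, 45, 9, 16, 19, 49, 79, 50, 59]
258 [134, 125, 74, 101, 112, 112, 107, 143, 170, 177, 145, 112, 117, 88, 58, 102, 165, 173, 167, 166, 168, 168, 168, 168, 170, 169, 170, 168, 169, 168, 168, 166, 168, 168, 167, 176, 187, 131, 39, 5, 10, 32, 63, 69, 42, 62, 75, 74, 72, 70]
262 [139, 145, 84, 98, 113, 112, 110, 125, 167, 177, 156, 120, 79, 65, 65, 105, 168, 173, 169, 168, 167, 166, 170, 169, 169, 167, 169, 168, 167, 171, 166, 167, 169, 172, 182, 131, 39, 7, 13, 42, 71, 5
[... 580 characters left out ...]
1, 171, 174, 171, 168, 167, 168, 168, 159, 156, 170, 174, 160, 88, 12, 33, 51, 39, 32, 27, 58, 90, 90, 88, 87, 85, 85, 85, 84, 81, 81, 82, 83, 68]
280 [133, 135, 125, 72, 106, 112, 108, 149, 174, 181, 126, 69, 69, 74, 68, 58, 112, 168, 172, 169, 171, 169, 166, 171, 160, 162, 182, 129, 46, 35, 32, 35, 25, 57, 85, 93, 93, 95, 94, 86, 91, 94, 92, 88, 91, 96, 85, 55, 52, 57]
[[0.4272, -0.1621, 0.1317], [0.574, -0.1451, 0.1317], [0.5833, -0.205, 0.1317]] 0.14780314935569167 0.0605506145148502
deck left edge [[0.4548, -0.1364, 0.025], [0.7408, -0.1022, 0.025]] 0.2880443324490956
left guide [0.0419 0.0432 0.035  0.0362] deck [0.0567 0.0556] card [ 0.0346  0.0334 -0.0271] cardyaw 0.11481236425537558
```

```bash
python3 - <<'E'
from h import *
import pickle
c=pickle.load(open('w6.pkl','rb'));u=np.array([.9929,.1187]);n=np.array([-.1187,.9929])
f=lambda P:np.c_[P[:,:2]@u-.5845,P[:,:2]@n].round(4).tolist()
print('card mid top',f(plane('top',[(406.5,250),(394.8,250),(418.2,250)],.1317)))
print('clip lip tip, nose',f(plane('wrist',[(390+140,214)],.041,c)),f(plane('wrist',[(413+140,214)],.029,c)))
print('top0 lip',f(plane('top',[(394.6,238.5),(407.5,238.3)],.041)),'stop block',f(plane('top',[(382.5,213.6),(418,213.7)],.035)))
E
```

```text
card mid top [[-0.0387, -0.2433], [-0.0382, -0.2128], [-0.0393, -0.2737]]
clip lip tip, nose [[0.0065, -0.2237]] [[0.0399, -0.2259]]
top0 lip [[0.0127, -0.2255], [0.0126, -0.2614]] stop block [[0.0866, -0.1952], [0.0846, -0.2954]]
```

Card sits about 2 mm left of the guide centre line at carrier x ≈ -105; the stop is close to its middle setting, so home is ≈ +9 mm. I'll shift 2 mm and descend to just above the deck.

```bash

python3 -m crank '[-0.0018,0,0.01,0,0,0,1, 0,0,0.014,0,0,0,1, 0,0,0.014,0,0,0,1, 0,0,0.014,0,0,0,1, 0,0,0.014,0,0,0,1, 0,0,0.014,0,0,0,1, 0,0,0.011,0,0,0,1, 0,0,0.003,0,0,0,1]'
python3 -m crank '[0,0,0,0,0,0,1, 0,0,0.001,0,0,0,1, 0,0,0.001,0,0,0,1, 0,0,0,0,0,0,1, 0,0,0.001,0,0,0,1, 0,0,0,0,0,0,1, 0,0,0,0,0,0,1, 0,0,0,0,0,0,1]'

```

```text
time: 12.6
position: [0.4421, -0.1938, 0.0317]
eef_rot: [[-0.117, 0.993, -0.003], [0.993, 0.117, 0.001], [0.002, -0.003, -1.0]]
force: [-0.1, 0.6, -1.1]
finger_gap: 0.112
grasp_force: 78.3
time: 13.27
position: [0.4434, -0.1945, 0.0311]
eef_rot: [[-0.117, 0.993, 0.0], [0.993, 0.117, -0.0], [-0.0, 0.0, -1.0]]
force: [0.5, -0.8, -0.8]
finger_gap: 0.111
grasp_force: 78.3
```

Not yet touching. Two more small steps, reading the force.

```bash

python3 -m crank '[0,0,0.0005,0,0,0,1, 0,0,0.0005,0,0,0,1, 0,0,0,0,0,0,1, 0,0,0,0,0,0,1, 0,0,0,0,0,0,1, 0,0,0,0,0,0,1, 0,0,0,0,0,0,1, 0,0,0,0,0,0,1]'
python3 -m crank '[0,0,0.0005,0,0,0,1, 0,0,0.0005,0,0,0,1, 0,0,0,0,0,0,1, 0,0,0,0,0,0,1, 0,0,0,0,0,0,1, 0,0,0,0,0,0,1, 0,0,0,0,0,0,1, 0,0,0,0,0,0,1]' | grep -E "pos|force"

```

```text
time: 13.93
position: [0.4434, -0.1945, 0.0299]
eef_rot: [[-0.117, 0.993, 0.0], [0.993, 0.117, 0.0], [0.0, 0.0, -1.0]]
force: [0.2, 0.2, -0.7]
finger_gap: 0.111
grasp_force: 78.3
position: [0.4433, -0.1946, 0.0293]
force: [-2.4, 0.8, 4.7]
grasp_force: 79.2
```

```bash

python3 -m crank '[0,0.003,-0.0003,0,0,0,1, 0,0.004,0,0,0,0,1, 0,0.005,0,0,0,0,1, 0,0.005,0,0,0,0,1, 0,0.005,0,0,0,0,1, 0,0.005,0,0,0,0,1, 0,0.004,0,0,0,0,1, 0,0.002,0,0,0,0,1]' | grep -E "pos|force"
python3 -m crank '[0,0,0,0,0,0,1, 0,0.002,0,0,0,0,1, 0,0.002,0,0,0,0,1, 0,0.002,0,0,0,0,1, 0,0.002,0,0,0,0,1, 0,0.002,0,0,0,0,1, 0,0.002,0,0,0,0,1, 0,0,0,0,0,0,1]' | grep -E "pos|force"
python3 - <<'E'
from h import *
import pickle
c=imaging.calibration('wrist');w=imaging.grab_frame('wrist');pickle.dump(c,open('w7.pkl','wb'));cv2.imwrite('pics/w7.png',w[...,::-1]);print(bot.sense()['position'],bot.sense()['eef_rot'])
E
```

```text
position: [0.477, -0.1907, 0.0294]
force: [-2.7, -0.8, 5.8]
grasp_force: 79.4
position: [0.4888, -0.1893, 0.0294]
force: [-2.1, 0.0, 5.1]
grasp_force: 79.1
[ 0.48880235 -0.18925848  0.02935102] [[-1.16980094e-01  9.93134082e-01  5.93341464e-04]
 [ 9.93134247e-01  1.16980166e-01 -8.79630703e-05]
 [-1.56768306e-04  5.78977801e-04 -9.99999820e-01]]
```

```bash

for i in 1 2 3; do python3 -m crank '[0,0.002,0,0,0,0,1, 0,0.002,0,0,0,0,1, 0,0.002,0,0,0,0,1, 0,0.002,0,0,0,0,1, 0,0.002,0,0,0,0,1, 0,0.002,0,0,0,0,1, 0,0.002,0,0,0,0,1, 0,0.002,0,0,0,0,1]' | grep -E "pos|force"; done

```

```text
position: [0.5023, -0.1875, 0.0293]
force: [-12.1, -2.1, 14.7]
grasp_force: 80.4
position: [0.5183, -0.1856, 0.0293]
force: [-9.6, -0.3, 12.5]
grasp_force: 80.1
position: [0.5343, -0.1837, 0.0293]
force: [-9.7, -0.8, 11.4]
grasp_force: 80.0
```

```bash

for i in 1 2; do python3 -m crank '[0,0.001,-0.0003,0,0,0,1, 0,0.001,0,0,0,0,1, 0,0.001,0,0,0,0,1, 0,0.001,0,0,0,0,1, 0,0.001,0,0,0,0,1, 0,0.001,0,0,0,0,1, 0,0,0,0,0,0,1, 0,0,0,0,0,0,1]' | grep -E "pos|force"; done

```

```text
position: [0.5406, -0.1829, 0.0294]
force: [-7.5, -0.7, 7.7]
grasp_force: 79.5
position: [0.5466, -0.1821, 0.0294]
force: [-4.9, -1.9, 4.6]
grasp_force: 79.1
```

```bash

for i in 1 2; do python3 -m crank '[0,0.0005,0,0,0,0,1, 0,0.0005,0,0,0,0,1, 0,0.0005,0,0,0,0,1, 0,0.0005,0,0,0,0,1, 0,0.0005,0,0,0,0,1, 0,0.0005,0,0,0,0,1, 0,0,0,0,0,0,1, 0,0,0,0,0,0,1]' | grep -E "pos|force"; done

```

```text
position: [0.5494, -0.1817, 0.0294]
force: [-5.5, -0.4, 4.0]
grasp_force: 79.1
position: [0.5524, -0.1814, 0.0294]
force: [-6.4, -0.5, 5.1]
grasp_force: 79.1
```

```bash

for i in 1 2; do python3 -m crank '[0,0.0004,0,0,0,0,1, 0,0.0004,0,0,0,0,1, 0,0.0004,0,0,0,0,1, 0,0.0004,0,0,0,0,1, 0,0.0004,0,0,0,0,1, 0,0,0,0,0,0,1, 0,0,0,0,0,0,1, 0,0,0,0,0,0,1]' | grep -E "pos|force"; done

```

```text
position: [0.5568, -0.1813, 0.0298]
force: [5.4, 1.9, -2.6]
grasp_force: 78.3
position: [0.557, -0.1811, 0.0297]
force: [-1.2, -0.3, -0.1]
grasp_force: 78.6
```

A jump forward and a force drop: the clips look to have snapped in. A small nudge to confirm the stop, then a check by picture.

```bash

python3 -m crank '[0,0.0003,0,0,0,0,1, 0,0.0003,0,0,0,0,1, 0,0,0,0,0,0,1, 0,0,0,0,0,0,1, 0,0,0,0,0,0,1, 0,0,0,0,0,0,1, 0,0,0,0,0,0,1, 0,0,0,0,0,0,1]' | grep -E "pos|force"
python3 - <<'E'
from h import *
w=imaging.grab_frame('wrist');sc=imaging.grab_frame('scene')
cv2.imwrite('pics/w8full.png',w[...,::-1])
o=np.zeros((600,800,3),np.uint8);o[:,:400]=cv2.resize(w[120:420,280:480],(400,600),interpolation=cv2.INTER_CUBIC);o[:400,400:]=cv2.resize(sc[280:400,235:355],(400,400),interpolation=cv2.INTER_CUBIC);cv2.imwrite('pics/w8.png',o[...,::-1])
E
```

```text
position: [0.5581, -0.1811, 0.0298]
force: [1.1, -0.2, -1.3]
grasp_force: 78.5
```

View pics/w8.png

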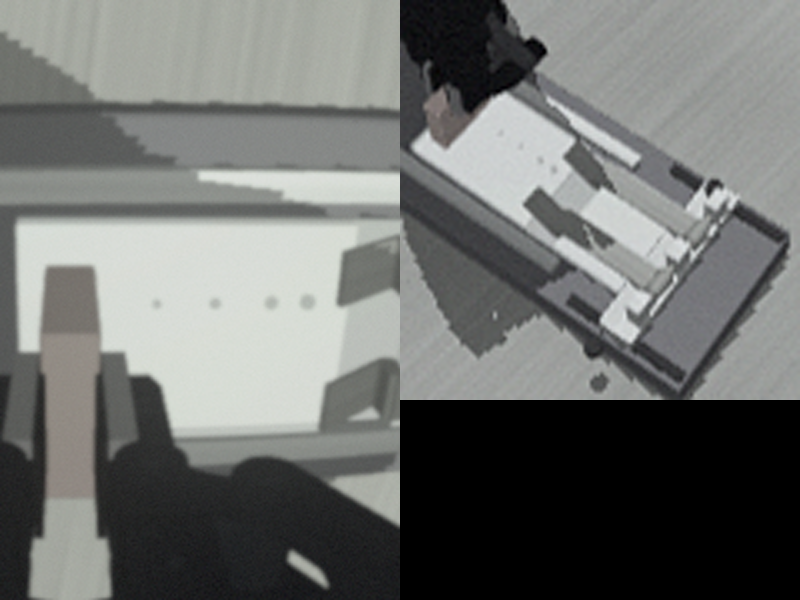

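The view shows the card between the guides and both clips reaching over the groove band (scene crop (575,190)). There is no stop resistance yet, so I'll nudge on until it's felt.

```bash

for i in 1 2 3; do python3 -m crank '[0,0.0003,0,0,0,0,1, 0,0.0002,0,0,0,0,1, 0,0,0,0,0,0,1, 0,0,0,0,0,0,1, 0,0,0,0,0,0,1, 0,0,0,0,0,0,1, 0,0,0,0,0,0,1, 0,0,0,0,0,0,1]' | grep -E "pos|force"; done

```

```text
position: [0.5586, -0.181, 0.0298]
force: [-0.6, -0.2, -0.6]
grasp_force: 78.5
position: [0.5588, -0.1809, 0.0297]
force: [-2.5, -0.1, -0.0]
grasp_force: 78.8
position: [0.5588, -0.181, 0.0297]
force: [-5.2, -1.4, 1.2]
grasp_force: 78.9
```

Firm stop at +5 N, card x ≈ +10.8 mm: home. I'll relax the push, open and rise.

```bash

python3 -m crank '[0,-0.0004,0,0,0,0,1, 0,0,0,0,0,0,1, 0,0,0,0,0,0,0.8, 0,0,0,0,0,0,0.7, 0,0,0,0,0,0,0.6, 0,0,0,0,0,0,0.4, 0,0,0,0,0,0,0.3, 0,0,0,0,0,0,0.3]' | grep -E "pos|force|gap"
python3 -m crank '[0,0,-0.003,0,0,0,0.3, 0,0,-0.006,0,0,0,0.3, 0,0,-0.012,0,0,0,0.3, 0,0,-0.02,0,0,0,0.3, 0,0,-0.03,0,0,0,0.3, 0,0,-0.03,0,0,0,0.3, 0,0,-0.03,0,0,0,0.3, 0,0,0,0,0,0,0.3]' | grep -E "pos|force|gap"
python3 - <<'E'
from h import *
c=imaging.calibration('wrist');im=imaging.grab_frame('wrist');cv2.imwrite('pics/w9.png',im[...,::-1])
t=imaging.grab_frame('top').astype(float).mean(2);t0=cv2.imread('pics/top0.png').astype(float).mean(2)
# card rear edge / sides in top view: white mask changed from start
m=((t-t0)>25).astype(np.uint8);m[:, :378]=0;m[:,430:]=0;m[:180]=0;m[320:]=0
cs=max(cv2.findContours(m,0,2)[0],key=cv2.contourArea);r=cv2.minAreaRect(cs);b=cv2.boxPoints(r)
u=np.array([.9929,.1187]);n=np.array([-.1187,.9929]);P=plane('top',b,.033);print(b.round(1).tolist(),np.c_[P[:,:2]@u-.5845,P[:,:2]@n+.245].round(4).tolist())
E
```

```text
position: [0.5598, -0.1809, 0.03]
force: [0.6, 0.1, -0.6]
finger_gap: 0.351
grasp_force: 0.0
position: [0.562, -0.1818, 0.1675]
force: [1.1, -1.6, -0.1]
finger_gap: 0.349
grasp_force: 0.0
[[390.0, 214.0], [404.0, 214.0], [404.0, 249.0], [390.0, 249.0]] [[0.0856, 0.0284], [0.0849, -0.0111], [-0.016, -0.0064], [-0.0153, 0.0326]]
```

```bash
python3 -c "
from plant import bot
print(bot.sense()['time'],bot.sign_off())"
```

```text
the job is handed in; nothing more can be done
26.1833 None
```

I handed the job in at 26.2 s: the test card is home against the end stop (front edge at about carrier x = 85 mm), released and the gripper moved clear. I judged the clips snapped into the groove from the forward jump and force drop and the card's final position, since their joint angles can't be read directly.

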